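# Start the vacuum and hold the drill guide out at the set mark

### The job

Start the vacuum of the drill guide: turn the green key clockwise as far as it goes and let go, so that it springs back. Then press the yellow lock button to free the telescoping arm, take its black handle and draw the arm out until the pointer on the scale stands level with the red rider, and finish while holding it there for the driller, because the arm runs back when let go. Do not shift the rider, and leave the other things on the bench where they are.

Things in the scene. Friction and masses are not known exactly. Their poses are not given: they have to be found in the camera images.
- vac_base: fixed vacuum-held drill guide. Origin on the bench under its middle; x is the way the arm extends (over the slab), y left of that, z up. Plate x -170..150, y -105..105, 20 high. Blue slotted tube along x at y -55, 38 wide, 60 high. Blue pump pod x -95..45, y 18..98, 65 high, with green key and vacuum gauge (70 high). Grey lock head x 83..127, y -35..7, 62 high, with yellow button
- scale_zero (a point): first tick of the white scale, on a ledge 60 above the bench along the tube (vac_base y -36 to -20): under the pointer when the arm is home. Ticks every 10 towards vac_base x, long ones every 50, to 160
- start_key (a joint): turn of the green start key in rad: 0 at rest, grows clockwise seen from above, stop at 0.96 (55 degrees). A spring turns it back to 0 when let go: 0.024 N m at rest, 0.08 N m at the stop. It turns about the vertical through point key_grip
- key_bar: the key's upright bar grip, green with a white line: 42 long, 14 thick, 36 tall, from 75 to 111 above the bench. Origin: on the turning axis 71 above the bench; its x axis runs along the bar, and at rest points along vac_base x. A green disc of 42 diameter lies under it (71 to 75 above the bench)
- key_grip (a point): point on the key's turning axis at gripping height, 12 below the bar's top, 99 above the bench; vac_base (-55, 58)
- lock_button (a joint): travel of the yellow lock button in m: 0 up (arm locked at home), 0.007 fully down; 1.7 N to start, 5.5 N fully down. The arm is free from about 0.0045 on; it then springs out about 10 mm by itself, and afterwards holds the button down about 0.004. The homed arm cannot be drawn out while the button is up
- lock_top (a point): centre of the top of the yellow lock button, a round cap of 24 diameter standing 10 proud of its steel rim, 76 above the bench when up; vac_base (100, -12). It is pressed straight down
- guide_arm (a joint): extension of the telescoping steel arm in m: 0 home (locked), grows to 0.170 as it is drawn out along vac_base x. A spring pulls it back towards about 0.014: 50 N per m beyond that (3 to 7 N where it is needed); let go, it runs back
- drawn_arm: the sliding steel arm with all it carries: bush, pointer and, on a thin stem out of the slot, the black upright round handle, 26 diameter, 50 tall, 68 to 118 above the bench, at home at vac_base (-90, -55). Its frame coincides with vac_base when home and moves along vac_base x with the arm
- handle_grip (a point): point on the black handle's axis, 98 above the bench, 20 below the top
- pointer (a point): white line of the dark pointer plate on the foot of the handle stem, level with the handle's axis along vac_base x, over the scale, 64 above the bench. Moves with the arm
- rider_mark (a point): white line on the red rider, a clip 10 long and 14 wide on the outer edge of the scale ledge, 63 above the bench, top at vac_base y about -22; 80 to 140 ahead (vac_base x) of the homed pointer. It marks where the pointer must stand. Held by friction (8 N), must not be shifted
- guide_bush (a point): underside centre of the brass drill bush at the arm's front end, 54 outer diameter, 36 tall, 3.5 above the slab
- slab: marble slab to be drilled, 300 x 220 x 20, fixed; origin under its centre, axes as vac_base; a strip of blue tape where the bush runs
- tape_roll: roll of blue tape lying flat on the slab, 96 diameter, 24 tall; origin at the centre of its underside
- pencil: flat red pencil on the slab, 134 long, 14 wide, 8 thick; origin under its middle
- wood_block: wooden block on the bench beside the unit, 95 x 50 x 34; origin under its centre
- polish_pad: round hand polishing pad on the bench beside the unit, 100 diameter, 40 tall, black on yellow; origin under its centre
- spray_can: bottle with a blue label and red cap on the bench beyond the unit, 66 diameter, 160 tall; origin under its centre
- mallet: rubber mallet with a wooden handle lying on the right of the bench, 260 long, head 90 wide, 26 thick; origin under its middle
- spanner: steel spanner lying on the right of the bench, 180 long, 38 wide, 8 thick; origin under its middle
- offcut: dark stone offcut on the left of the bench, 150 x 85 x 20; origin under its centre

How it is judged (in metres and radians):
On the way, in this order (a step that is already met when the one before it is completed fails the run):
1. the start key is turned to its stop (value of joint start_key above 0.88 rad), for 0.1 s.
2. the key has been let go and has sprung back, the arm still at home (value of joint start_key below 0.06 rad and contact force between the fingers and key_bar below 0.2 N and value of joint guide_arm below 0.004 m), for 0.1 s.
3. the lock button is pressed and the arm has sprung free (value of joint lock_button above 0.003 m and value of joint guide_arm above 0.006 m), for 0.1 s.
4. the arm is drawn out by its handle to the rider (x of pointer in the frame of rider_mark between -0.004 and 0.004 m and contact force between the fingers and drawn_arm above 1 N and distance between the grasp point and handle_grip below 0.04 m), for 0.2 s.
At the end, for the whole second after the job is handed in: Pointer within 4 mm of the rider's line and still (under 10 mm/s), held by the gripper (over 1 N on the arm, grasp point within 40 mm of handle_grip); start key back at rest (under 0.06 rad), rider within 4 mm and other things within 20 mm of where they were (all of step 4 and value of joint guide_arm above 0.07 m and velocity of joint guide_arm between -0.01 and 0.01 m/s and value of joint start_key below 0.06 rad and distance of rider_mark from where it was at the start of the episode below 0.004 m and distance of each of tape_roll, pencil, wood_block, polish_pad, spray_can, mallet, spanner, offcut from where it was at the start of the episode below 0.02 m); the arm keeps its last pose, push and grip.
It fails at once if the rider is shifted by more than 4 mm (distance of rider_mark from where it was at the start of the episode above 0.004 m).
It fails at once if another thing on the bench is moved by more than 20 mm (distance of any of tape_roll, pencil, wood_block, polish_pad, spray_can, mallet, spanner, offcut from where it was at the start of the episode above 0.02 m).
It also fails if it takes over 54 s, if anything falls off the work surface, if the arm or the gripper's body presses on something with over 40 N, if the wrist force passes 120 N, or if a joint passes its speed limit or range.

### The arm

A 6-joint arm with a two-finger parallel gripper is mounted at the origin on the work surface. World frame = base frame: x ahead of the robot, y to its left, z up, the work surface at z = 0. Lengths are in m, angles in degrees, forces in N, time in s.
With the tool pointing down it reaches from about 0.3 to 0.75 m from the base axis. Payload 8.5 kg.
Tool frame: the origin (TCP) lies on the centre line of the jaws, within the pads' length; the fingertips stand 19 mm ahead of it and the grasp point (between the pads) is the TCP; z points along the fingers, x is the direction in which the jaws open and shut, and the axes are right-handed (so a half turn about z gives the same grasp; the last joint's range is limited). The gripper opens to 85 mm and grips with 20 to 120 N. Pads are 22 mm wide; open, the fingers measure 114 mm over their backs; the gripper's body (76 mm by 85 mm) begins 54 mm behind the grasp point. The pads swing forward as they close: fully open they stand 13 mm farther back than shut.
Start: joints at [-76.221, 21.807, 74.336, -0, 83.858, -12.336], TCP at [0.242, -0.494, 0.25] pointing down, gripper open.
Joint ranges: [-178.18, 178.18], [-50.72, 133.34], [12.68, 142.11], [-81.47, 261.47], [9.98, 163.14], [-165.26, 165.26]. Speed limits (degrees/s): [136.94, 136.94, 180, 180, 180, 180].

### API

Orientations are given as a 3x3 rotation matrix whose columns are the frame's x, y, z axes.
In Python, from rig import env, cams, order gives the robot as it stands.
- The arm moves only by the tool step_arm, never from a script. Its argument "steps" is a list of rows, each an object with "xyz": the shift along the tool's x, y, z normalised to -1 to 1, where 1 is 0.04 m, a list of three; "turn": the turn, a rotation vector about the tool's x, y, z normalised to -1 to 1, where 1 is 0.08 rad, a list of three; "gripper": the gripper command: -1 is shut, 1 is fully open, values between are in proportion. A call has 1 to 20 rows; each row shifts and turns the commanded pose from where the row before left it, along the tool's axes as they then stand; what a row does not reach is not made up. A row lasts 1/12 s, in which the tool goes at most 41.7 mm and 7.16 degrees, less where a joint would pass 70% of its speed; a pose out of reach is approached as far as the arm can. A call with a number of a shift or a turn outside -1 to 1 is refused whole. A call with a gripper value outside its range is refused whole. The fingers move at their own pace and stop on an object; "squeeze" is the grip in N (left out, the last holds). Time passes only in rows, so rows that do not move let the fingers close. It gives the time, the measured TCP pose, the force and the opening at its end, in the units of the state.
- env.observe(): the state, without advancing time (a new reading comes with each control period).
- cams.get_image(name): name is "scene" or "side" or "wrist"; returns (picture, depth): 480x640x3 uint8, red, green, blue; 480x640 float32, m along the optical axis (not along the pixel's ray), 0 where there is no reading.
- cams.camera_info(name): a dict with "fx", "fy", "cx", "cy" (pixels), "extrinsics" (4x4, takes a point from camera to world coordinates). Camera axes: x right, y down, z forward; pixel columns grow to the right and rows downward; lengths in m; the calibration is good to about 2 mm. The wrist camera is an equidistant fisheye: a pixel r from the principal point sees the ray r / f radians off the axis. A picture is of the moment at which its call begins: read the wrist's pose just before it. camera_info takes no time and is no camera call; for the wrist camera it gives the pose at the moment of the call.
- order.close_job(): hands the job in, once; it reports no verdict.
The state is a dict: "time_s": time; "q": joint angles; "qvel": joint speeds; "joint_efforts": joint torques, N m; "position": TCP position; "tool_rot": TCP orientation; "ft_force": force on the tool from outside, world axes, zero at the start; "wrist_torque": the same for the moment, N m; "grip_width": finger opening in m.
Only numpy, scipy, OpenCV 4.12 (cv2) and the standard library are available. Lean on these libraries where they do the work, as an engineer would, in place of code of your own. Each camera call takes 0.05 s, during which the arm holds its last target. There are 200 camera calls.

## Working session

There is one attempt and no reset: what is moved stays moved. The work goes in short steps, Python scripts to look and compute and a tool call to move; the robot and the scene stay as the last step left them, time stands still between calls to the robot, and variables do not carry over. Pictures are saved under pics/ and viewed, about 8 in all and at most 12, crops included, and the job is handed in when it is done.

Besides the shell and the picture viewer there is one more tool, called after "Request:" in YAML: its name, and indented under it one key for each argument. step_arm: Moves the arm, as the interface text tells. Scaled input: -1 to 1 covers 0.04 m each way for a shift and 0.08 rad each way for a turn. Its arguments: {"type":"object","properties":{"steps":{"type":"array"},"squeeze":{"type":"number"}},"required":["steps"]}

```bash
mkdir -p pics; ls; cat > h.py <<'E'
import numpy as np, cv2
from rig import env, cams, order
def grab(n,name):
    info=cams.camera_info(n); im,d=cams.get_image(n)
    cv2.imwrite(f'pics/{name}.png',im[:,:,::-1]); np.savez(f'pics/{name}.npz',im=im,d=d,T=info['extrinsics'],k=[info[a] for a in('fx','fy','cx','cy')])
    return im,d,info
def ray(name,u,v,fish=False):
    z=np.load(f'pics/{name}.npz'); fx,fy,cx,cy=z['k']; x,y=(u-cx)/fx,(v-cy)/fy
    if fish:
        r=np.hypot(x,y); s=np.sin(r)/r if r>1e-9 else 1; d=np.array([x*s,y*s,np.cos(r)])
    else: d=np.array([x,y,1.])
    return z['T'][:3,3],z['T'][:3,:3]@d
def onz(name,u,v,h,fish=False):
    o,d=ray(name,u,v,fish); return o+d*(h-o[2])/d[2]
E
python3 - <<'E'
from h import *
for n in('scene','side','wrist'):
    im,d,i=grab(n,n+'0'); print(n,{k:np.round(v,3).tolist() for k,v in i.items() if k!='name' and not isinstance(v,str)})
s=env.observe(); print(s)
E
```

```text
pics
scene {'fx': 435.265, 'fy': 435.265, 'cx': 318.533, 'cy': 239.652, 'extrinsics': [[-0.851, 0.357, -0.385, 1.021], [0.525, 0.559, -0.642, 0.793], [-0.014, -0.749, -0.663, 0.848], [0.0, 0.0, 0.0, 1.0]]}
side {'fx': 556.155, 'fy': 556.155, 'cx': 326.864, 'cy': 238.859, 'extrinsics': [[0.89, -0.274, 0.363, 0.053], [-0.455, -0.551, 0.699, -0.993], [0.008, -0.788, -0.616, 0.999], [0.0, 0.0, 0.0, 1.0]]}
wrist {'fx': 371.648, 'fy': 371.648, 'cx': 320.208, 'cy': 244.888, 'extrinsics': [[0.441, -0.867, -0.233, 0.3], [-0.898, -0.426, -0.113, -0.466], [-0.001, 0.259, -0.966, 0.373], [0.0, 0.0, 0.0, 1.0]]}
{'time_s': 0.15, 'q': array([-7.62195292e+01,  2.18348515e+01,  7.43712698e+01,  4.97787760e-04,
        8.38581381e+01, -1.23370040e+01]), 'qvel': array([ 0.01629356, -0.02005115, -0.20458099, -0.07777787, -0.10806396,
        0.05257571]), 'joint_efforts': array([ 4.76068264e-03, -4.48621130e+01, -2.31344837e+01, -1.31150155e-04,
        3.81554448e-03, -1.80283257e-05]), 'position': array([ 0.24205995, -0.49365711,  0.24984868]), 'tool_rot': array([[ 4.40212061e-01, -8.97893799e-01, -2.58763270e-04],
       [-8.97893170e-01, -4.40212067e-01,  1.09131157e-03],
       [-1.09379261e-03, -2.48066742e-04, -9.99999371e-01]]), 'ft_force': array([0.38662765, 0.28254636, 0.45056975]), 'wrist_torque': array([ 0.03963506, -0.04884149, -0.00085474]), 'grip_width': 0.08514714723701787}
```

View pics/scene0.png

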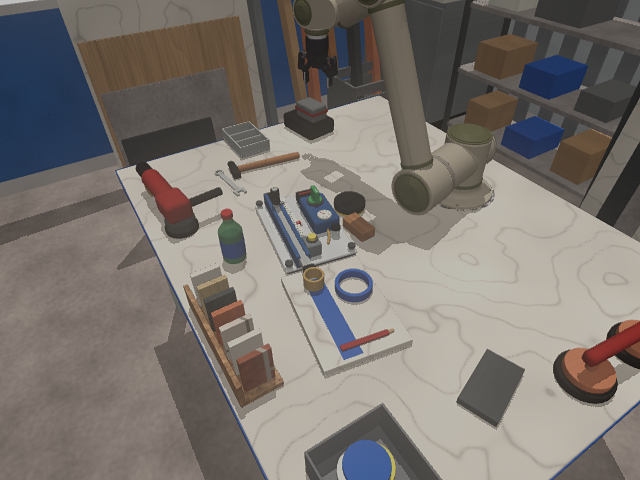

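View pics/side0.png

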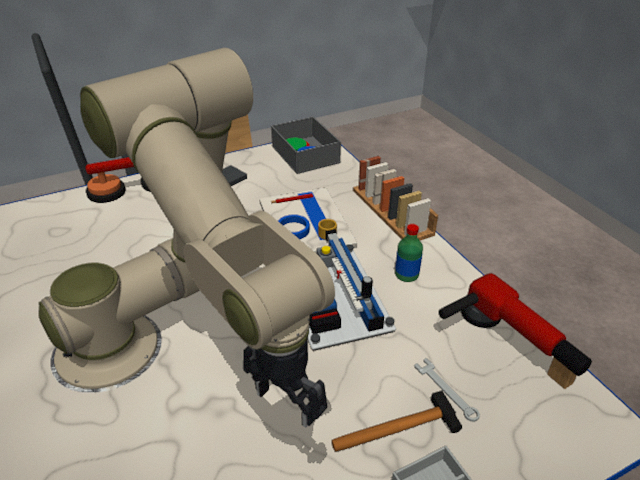

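The scene view shows the unit at about (305,230): green key (315,192), yellow button (312,238), handle (275,197). The side view shows the handle at (367,288), button (326,251) and rider (338,272).

```bash
python3 - <<'E'
from h import *
def blob(name,lo,hi,roi):
    im=np.load(f'pics/{name}.npz')['im']; hsv=cv2.cvtColor(im,cv2.COLOR_RGB2HSV)
    m=cv2.inRange(hsv,lo,hi); k=np.zeros_like(m); x0,y0,x1,y1=roi;k[y0:y1,x0:x1]=m[y0:y1,x0:x1]
    n,l,s,c=cv2.connectedComponentsWithStats(k); 
    return [(s[i].tolist(),c[i].round(1).tolist()) for i in range(1,n) if s[i][4]>3]
for nm,roi in(('scene0',(255,175,360,275)),('side0',(300,225,400,345))):
    for col,lo,hi in(('yel',(22,130,120),(34,255,255)),('grn',(45,100,40),(85,255,255)),('red',(0,150,80),(6,255,255)),('black',(0,0,0),(180,255,50))):
        print(nm,col,blob(nm,lo,hi,roi))
for n,r,f in(('scene0',(250,175,370,280),5),('side0',(290,225,400,345),5)):
    im=cv2.imread(f'pics/{n}.png')[r[1]:r[3],r[0]:r[2]]; cv2.imwrite(f'pics/{n}c.png',cv2.resize(im,None,fx=f,fy=f,interpolation=cv2.INTER_CUBIC))
E
```

```text
scene0 yel []
scene0 grn [([312, 186, 5, 7, 12], [313.9, 188.5]), ([309, 196, 4, 6, 13], [310.2, 199.2]), ([320, 197, 2, 4, 6], [320.3, 198.5])]
scene0 red []
scene0 black []
side0 yel [([322, 246, 9, 8, 57], [325.6, 249.3])]
side0 grn [([398, 243, 2, 13, 19], [398.7, 249.2]), ([396, 272, 4, 7, 15], [397.6, 275.0])]
side0 red [([337, 271, 4, 7, 15], [338.1, 273.1]), ([312, 312, 25, 7, 61], [324.1, 315.0])]
side0 black [([326, 229, 10, 12, 43], [329.4, 233.0]), ([398, 249, 1, 4, 4], [398.0, 250.5]), ([361, 280, 11, 19, 159], [366.2, 289.4]), ([367, 306, 17, 25, 204], [375.2, 321.9]), ([309, 308, 32, 26, 509], [324.5, 321.9]), ([364, 320, 2, 4, 4], [364.5, 321.5]), ([386, 321, 8, 4, 10], [389.3, 322.9]), ([301, 335, 7, 10, 23], [304.9, 341.2]), ([312, 338, 8, 4, 11], [315.7, 340.2])]
```

View pics/scene0c.png

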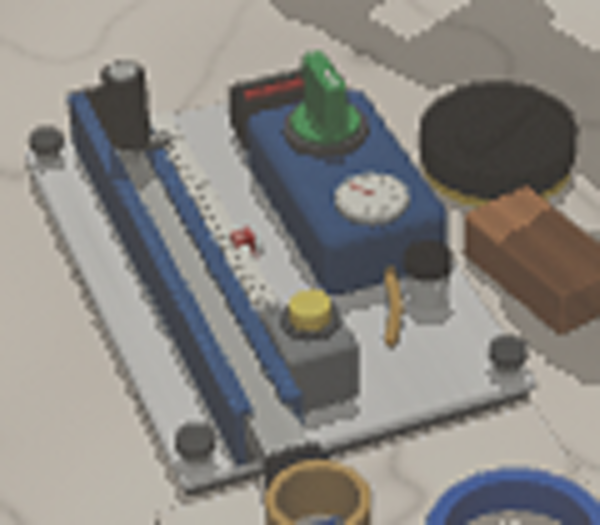

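The crop shows handle top at about (275,189) full frame, button top (312,235), key top (315,188.5) and rider (298.5,223).

```bash
python3 - <<'E'
from h import *
P={'handle':((-.09,-.055),onz('scene0',274.6,188.6,.118)),'but':((.1,-.012),onz('scene0',312,235.5,.076)),'key':((-.055,.058),onz('scene0',314.8,188.4,.111))}
print({k:v[1].round(3) for k,v in P.items()}, 'side',onz('side0',326,248,.076).round(3),onz('side0',367,281.5,.118).round(3))
A=np.array([p[0] for p in P.values()]);B=np.array([p[1][:2] for p in P.values()])
a=A-A.mean(0);b=B-B.mean(0)
th=np.arctan2((a[:,0]*b[:,1]-a[:,1]*b[:,0]).sum(),(a*b).sum()); R=np.array([[np.cos(th),-np.sin(th)],[np.sin(th),np.cos(th)]])
t=B.mean(0)-R@A.mean(0); print('yaw',np.degrees(th),t,'res',(A@R.T+t-B).round(4))
r=onz('scene0',298.3,222.7,.063)[:2]; print('rider',r,R.T@(r-t))
E
```

```text
{'handle': array([ 0.586, -0.175,  0.118]), 'but': array([0.578, 0.021, 0.076]), 'key': array([ 0.482, -0.121,  0.111])} side [0.578 0.022 0.076] [ 0.584 -0.179  0.118]
yaw 79.9357768700966 [ 0.54824457 -0.07598399] res [[ 0.0004  0.0005]
 [-0.0002 -0.0011]
 [-0.0002  0.0006]]
rider [ 0.57453869 -0.06022176] [ 0.02011464 -0.02313504]
```

The three-point fit is good to about 1 mm: yaw is 79.9° and the rider is at an extension of about 110 mm. Next I turn the jaws across the key and go above it.

Request:
step_arm:
  steps:
    - {"xyz":[0,0,0],"turn":[0,0,-1],"gripper":1}
    - {"xyz":[0,0,0],"turn":[0,0,-1],"gripper":1}
    - {"xyz":[0,0,0],"turn":[0,0,-1],"gripper":1}
    - {"xyz":[0,0,0],"turn":[0,0,-1],"gripper":1}
    - {"xyz":[0,0,0],"turn":[0,0,-1],"gripper":1}
    - {"xyz":[0,0,0],"turn":[0,0,-1],"gripper":1}
    - {"xyz":[0,0,0],"turn":[0,0,-1],"gripper":1}
    - {"xyz":[0,0,0],"turn":[0,0,-1],"gripper":1}
    - {"xyz":[0,0,0],"turn":[0,0,-1],"gripper":1}
    - {"xyz":[0,0,0],"turn":[0,0,-1],"gripper":1}
    - {"xyz":[0,0,0],"turn":[0,0,-1],"gripper":1}
    - {"xyz":[0,0,0],"turn":[0,0,-0.75],"gripper":1}
    - {"xyz":[0,0,0],"turn":[0,0,0],"gripper":1}

```text
time_s: 1.23
position: [0.2421, -0.4937, 0.25]
tool_rot: [[0.985, -0.172, -0.0], [-0.172, -0.985, 0.001], [-0.0, -0.001, -1.0]]
ft_force: [0.2, 0.7, 0.0]
grip_width: 0.0851
```

Request:
step_arm:
  steps:
    - {"xyz":[0.267,-0.64,0],"turn":[0,0,0],"gripper":1}
    - {"xyz":[0.267,-0.64,0],"turn":[0,0,0],"gripper":1}
    - {"xyz":[0.267,-0.64,0],"turn":[0,0,0],"gripper":1}
    - {"xyz":[0.267,-0.64,0],"turn":[0,0,0],"gripper":1}
    - {"xyz":[0.267,-0.64,0],"turn":[0,0,0],"gripper":1}
    - {"xyz":[0.267,-0.64,0],"turn":[0,0,0],"gripper":1}
    - {"xyz":[0.267,-0.64,0],"turn":[0,0,0],"gripper":1}
    - {"xyz":[0.267,-0.64,0],"turn":[0,0,0],"gripper":1}
    - {"xyz":[0.267,-0.64,0],"turn":[0,0,0],"gripper":1}
    - {"xyz":[0.267,-0.64,0],"turn":[0,0,0],"gripper":1}
    - {"xyz":[0.267,-0.64,0],"turn":[0,0,0],"gripper":1}
    - {"xyz":[0.267,-0.64,0],"turn":[0,0,0],"gripper":1}
    - {"xyz":[0.267,-0.64,0],"turn":[0,0,0],"gripper":1}
    - {"xyz":[0.267,-0.64,0],"turn":[0,0,0],"gripper":1}
    - {"xyz":[0.267,-0.64,0],"turn":[0,0,0],"gripper":1}
    - {"xyz":[0.267,-0.64,0],"turn":[0,0,0],"gripper":1}
    - {"xyz":[0,0,0.6],"turn":[0,0,0],"gripper":1}
    - {"xyz":[0,0,0.6],"turn":[0,0,0],"gripper":1}
    - {"xyz":[0,0,0],"turn":[0,0,0],"gripper":1}
    - {"xyz":[0,0,0],"turn":[0,0,0],"gripper":1}

```text
time_s: 2.9
position: [0.4814, -0.1201, 0.2021]
tool_rot: [[0.984, -0.175, -0.002], [-0.175, -0.985, 0.001], [-0.002, -0.001, -1.0]]
ft_force: [-0.6, 0.2, 0.4]
grip_width: 0.0853
```

```bash
python3 - <<'E'
from h import *
im,d,i=grab('wrist','w1'); s=env.observe(); print(s['position'].round(4),s['tool_rot'].round(3),s['time_s'])
def proj(p):
    c=np.linalg.inv(i['extrinsics'])@np.r_[p,1]; r=np.hypot(*c[:2]); a=np.arctan2(r,c[2]); return (c[:2]/r*a*i['fx']+[i['cx'],i['cy']]).round(1)
th=np.radians(79.94);c,s_=np.cos(th),np.sin(th)
w=lambda x,y,z:(.5482+c*x-s_*y,-.0760+s_*x+c*y,z)
for n,p in(('key',(-.055,.058,.111)),('handle',(-.09,-.055,.118)),('button',(.1,-.012,.076)),('rider',(.02,-.023,.063))): print(n,proj(w(*p)))
E
```

```text
[ 0.4819 -0.1205  0.2031] [[ 0.985 -0.175  0.   ]
 [-0.175 -0.985 -0.   ]
 [ 0.     0.    -1.   ]] 2.95
key [321.2 255.7]
handle [492.2 308.7]
button [423.3  22.8]
rider [434.3 135.6]
```

View pics/w1.png

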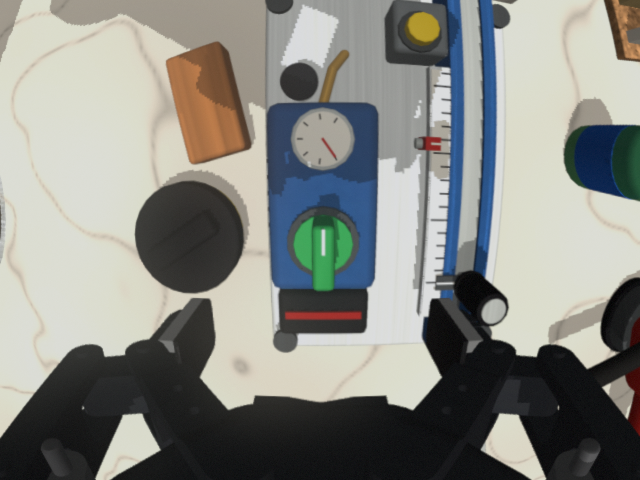

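The wrist view shows the key bar spanning (323,225–290), which matches its predicted centre (321,256). The handle top is at (494,311) as predicted, and the rider at (433,143). Next I go down and grip the key.

Request:
step_arm:
  steps:
    - {"xyz":[0,0,0.5],"turn":[0,0,0],"gripper":1}
    - {"xyz":[0,0,0.5],"turn":[0,0,0],"gripper":1}
    - {"xyz":[0,0,0.5],"turn":[0,0,0],"gripper":1}
    - {"xyz":[0,0,0.5],"turn":[0,0,0],"gripper":0}
    - {"xyz":[0,0,0.3],"turn":[0,0,0],"gripper":0}
    - {"xyz":[0,0,0.25],"turn":[0,0,0],"gripper":0}
    - {"xyz":[0,0,0],"turn":[0,0,0],"gripper":-1}
    - {"xyz":[0,0,0],"turn":[0,0,0],"gripper":-1}
    - {"xyz":[0,0,0],"turn":[0,0,0],"gripper":-1}
    - {"xyz":[0,0,0],"turn":[0,0,0],"gripper":-1}
    - {"xyz":[0,0,0],"turn":[0,0,0],"gripper":-1}
    - {"xyz":[0,0,0],"turn":[0,0,0],"gripper":-1}
    - {"xyz":[0,0,0],"turn":[0,0,0],"gripper":-1}
    - {"xyz":[0,0,0],"turn":[0,0,0],"gripper":-1}
  squeeze: 30

```text
time_s: 4.12
position: [0.4824, -0.1208, 0.1017]
tool_rot: [[0.985, -0.174, 0.003], [-0.174, -0.985, -0.002], [0.003, 0.001, -1.0]]
ft_force: [0.3, -0.7, 6.7]
grip_width: 0.0132
```

Request:
step_arm:
  steps:
    - {"xyz":[0,0,0],"turn":[0,0,0.8],"gripper":-1}
    - {"xyz":[0,0,0],"turn":[0,0,0.8],"gripper":-1}
    - {"xyz":[0,0,0],"turn":[0,0,0.8],"gripper":-1}
    - {"xyz":[0,0,0],"turn":[0,0,0.8],"gripper":-1}
    - {"xyz":[0,0,0],"turn":[0,0,0.8],"gripper":-1}
    - {"xyz":[0,0,0],"turn":[0,0,0.8],"gripper":-1}
    - {"xyz":[0,0,0],"turn":[0,0,0.8],"gripper":-1}
    - {"xyz":[0,0,0],"turn":[0,0,0.8],"gripper":-1}
    - {"xyz":[0,0,0],"turn":[0,0,0.8],"gripper":-1}
    - {"xyz":[0,0,0],"turn":[0,0,0.8],"gripper":-1}
    - {"xyz":[0,0,0],"turn":[0,0,0.8],"gripper":-1}
    - {"xyz":[0,0,0],"turn":[0,0,0.8],"gripper":-1}
    - {"xyz":[0,0,0],"turn":[0,0,0.8],"gripper":-1}
    - {"xyz":[0,0,0],"turn":[0,0,0.8],"gripper":-1}
    - {"xyz":[0,0,0],"turn":[0,0,0.6],"gripper":-1}
    - {"xyz":[0,0,0],"turn":[0,0,0],"gripper":-1}
    - {"xyz":[0,0,0],"turn":[0,0,0],"gripper":-1}

```text
time_s: 5.53
position: [0.4829, -0.1211, 0.1018]
tool_rot: [[0.436, -0.9, 0.004], [-0.9, -0.436, -0.002], [0.004, -0.002, -1.0]]
ft_force: [1.1, -3.1, 6.0]
grip_width: 0.0134
```

```bash
python3 - <<'E'
from h import *
im,d,i=grab('wrist','w2'); s=env.observe(); print(s['position'].round(4),s['tool_rot'].round(3).tolist(),s['wrist_torque'],s['grip_width'])
cv2.imwrite('pics/w2c.png',cv2.imread('pics/w2.png')[100:480,120:520])
E
```

```text
[ 0.4829 -0.1211  0.1018] [[0.437, -0.9, 0.004], [-0.9, -0.437, -0.002], [0.004, -0.002, -1.0]] [-0.2876639  -0.15857907  0.10321293] 0.013529758553652302
```

View pics/w2c.png

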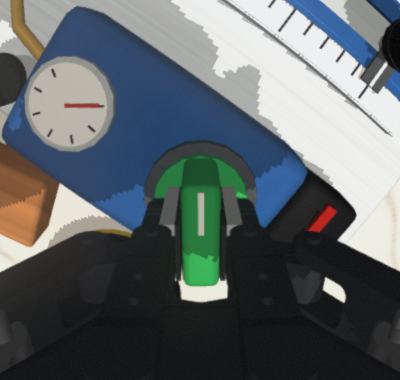

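The bar is aligned in the jaws at about 54°, the gauge needle has moved and the torque is about 0.1 N m. I give it a small extra turn, hold briefly, then release and lift.

Request:
step_arm:
  steps:
    - {"xyz":[0,0,0],"turn":[0,0,0.3],"gripper":-1}
    - {"xyz":[0,0,0],"turn":[0,0,0],"gripper":-1}
    - {"xyz":[0,0,0],"turn":[0,0,0],"gripper":-1}
    - {"xyz":[0,0,0],"turn":[0,0,0],"gripper":1}
    - {"xyz":[0,0,0],"turn":[0,0,0],"gripper":1}
    - {"xyz":[0,0,0],"turn":[0,0,0],"gripper":1}
    - {"xyz":[0,0,0],"turn":[0,0,0],"gripper":1}
    - {"xyz":[0,0,0],"turn":[0,0,0],"gripper":1}
    - {"xyz":[0,0,0],"turn":[0,0,0],"gripper":1}
    - {"xyz":[0,0,0],"turn":[0,0,0],"gripper":1}
    - {"xyz":[0,0,-0.5],"turn":[0,0,0],"gripper":1}
    - {"xyz":[0,0,-0.5],"turn":[0,0,0],"gripper":1}
    - {"xyz":[0,0,-0.5],"turn":[0,0,0],"gripper":1}
    - {"xyz":[0,0,-0.5],"turn":[0,0,0],"gripper":1}
    - {"xyz":[0,0,0],"turn":[0,0,0],"gripper":1}

```text
time_s: 6.83
position: [0.4829, -0.1208, 0.1837]
tool_rot: [[0.415, -0.91, 0.006], [-0.91, -0.415, -0.003], [0.005, -0.004, -1.0]]
ft_force: [0.1, -0.7, 0.2]
grip_width: 0.0856
```

```bash
python3 - <<'E'
from h import *
im,d,i=grab('wrist','w3'); s=env.observe(); print(s['time_s'],s['position'].round(4),s['tool_rot'].round(3).tolist(),s['grip_width'])
E
```

```text
6.8833 [ 0.4823 -0.1205  0.1818] [[0.415, -0.91, 0.003], [-0.91, -0.415, -0.002], [0.003, -0.002, -1.0]] 0.08534243884293365
```

View pics/w3.png

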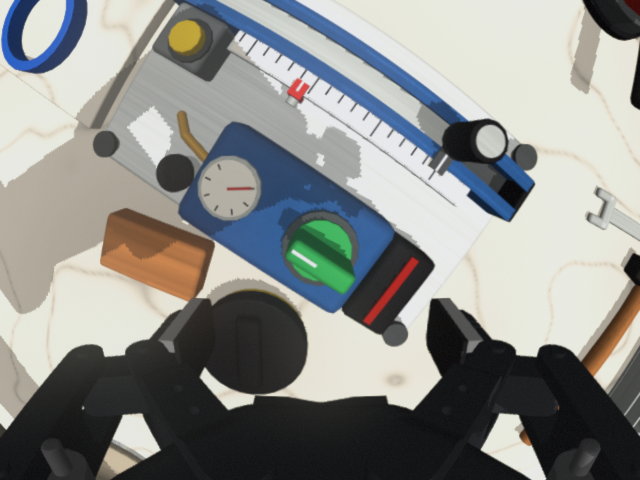

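The key has sprung back in line with the pod, at (320,252), and the arm is still home. The rider is at (298,91) and the button at (186,38). Next I turn to the final jaw heading.

Request:
step_arm:
  steps:
    - {"xyz":[0,0,0],"turn":[0,0,-1],"gripper":-1}
    - {"xyz":[0,0,0],"turn":[0,0,-1],"gripper":-1}
    - {"xyz":[0,0,0],"turn":[0,0,-1],"gripper":-1}
    - {"xyz":[0,0,0],"turn":[0,0,-1],"gripper":-1}
    - {"xyz":[0,0,0],"turn":[0,0,-1],"gripper":-1}
    - {"xyz":[0,0,0],"turn":[0,0,-1],"gripper":-1}
    - {"xyz":[0,0,0],"turn":[0,0,-1],"gripper":-1}
    - {"xyz":[0,0,0],"turn":[0,0,-1],"gripper":-1}
    - {"xyz":[0,0,0],"turn":[0,0,-1],"gripper":-1}
    - {"xyz":[0,0,0],"turn":[0,0,-1],"gripper":-1}
    - {"xyz":[0,0,0],"turn":[0,0,-1],"gripper":-1}
    - {"xyz":[0,0,0],"turn":[0,0,-1],"gripper":-1}
    - {"xyz":[0,0,0],"turn":[0,0,-1],"gripper":-1}
    - {"xyz":[0,0,0],"turn":[0,0,-1],"gripper":-1}
    - {"xyz":[0,0,0],"turn":[0,0,-1],"gripper":-1}
    - {"xyz":[0,0,0],"turn":[0,0,-1],"gripper":-1}

```text
time_s: 8.22
position: [0.4812, -0.12, 0.1791]
tool_rot: [[0.99, 0.14, -0.002], [0.14, -0.99, 0.001], [-0.002, -0.001, -1.0]]
ft_force: [-1.3, -0.1, -0.0]
grip_width: 0.0001
```

Request:
step_arm:
  steps:
    - {"xyz":[0,0,0],"turn":[0,0,-1],"gripper":-1}
    - {"xyz":[0,0,0],"turn":[0,0,-1],"gripper":-1}
    - {"xyz":[0,0,0],"turn":[0,0,-1],"gripper":-1}
    - {"xyz":[0,0,0],"turn":[0,0,-1],"gripper":-1}
    - {"xyz":[0,0,0],"turn":[0,0,-1],"gripper":-1}
    - {"xyz":[0,0,0],"turn":[0,0,-1],"gripper":-1}
    - {"xyz":[0,0,0],"turn":[0,0,-1],"gripper":-1}
    - {"xyz":[0,0,0],"turn":[0,0,-1],"gripper":-1}
    - {"xyz":[0,0,0],"turn":[0,0,-1],"gripper":-1}
    - {"xyz":[0,0,0],"turn":[0,0,-1],"gripper":-1}
    - {"xyz":[0,0,0],"turn":[0,0,-1],"gripper":-1}
    - {"xyz":[0,0,0],"turn":[0,0,-1],"gripper":-1}
    - {"xyz":[0,0,0],"turn":[0,0,-1],"gripper":-1}
    - {"xyz":[0,0,0],"turn":[0,0,-1],"gripper":-1}
    - {"xyz":[0,0,0],"turn":[0,0,-1],"gripper":-1}
    - {"xyz":[0,0,0],"turn":[0,0,-0.7],"gripper":-1}
    - {"xyz":[0,0,0],"turn":[0,0,0],"gripper":-1}

```text
time_s: 9.63
position: [0.4812, -0.12, 0.1792]
tool_rot: [[0.175, 0.985, -0.002], [0.985, -0.175, 0.001], [0.001, -0.002, -1.0]]
ft_force: [0.1, -0.6, -1.2]
grip_width: -0.0003
```

```bash
python3 - <<'E'
from h import *
def blobs(n,lo,hi,a=15):
    m=cv2.inRange(cv2.cvtColor(np.load(f'pics/{n}.npz')['im'],cv2.COLOR_RGB2HSV),lo,hi); k,l,s,c=cv2.connectedComponentsWithStats(m)
    return [(s[i].tolist(),c[i]) for i in range(1,k) if s[i][4]>a]
th=np.radians(79.94);R=np.array([[np.cos(th),-np.sin(th)],[np.sin(th),np.cos(th)]]);t=np.array([.5482,-.0760])
for n in('w1','w3'):
    for col,lo,hi,h in(('yel',(22,130,100),(32,255,255),.072),('red',(0,150,80),(6,255,255),.063),('red2',(174,150,80),(180,255,255),.063)):
        for s,c in blobs(n,lo,hi):
            p=onz(n,*c,h,True)[:2]; v=R.T@(p-t)
            if abs(v[0])<.17 and abs(v[1])<.1: print(n,col,s,c.round(1),p.round(4),'vac',v.round(4))
    u,v=((494,311),(491,141))[n=='w3']; p=onz(n,u,v,.118,True)[:2]; print('handle',p,R.T@(p-t))
E
```

```text
w1 yel [407, 12, 33, 31, 769] [423.   26.8] [0.578  0.0186] vac [ 0.0983 -0.0128]
w1 red [425, 137, 16, 13, 149] [431.2 143.2] [ 0.5712 -0.0656] vac [ 0.0143 -0.0208]
w1 red [285, 311, 76, 9, 531] [322.8 315. ] [ 0.4718 -0.1819] vac [-0.1176  0.0567]
handle [ 0.58800457 -0.17624926] [-0.09175493 -0.05670407]
w3 yel [169, 20, 36, 35, 953] [186.1  37.1] [0.5768 0.0172] vac [ 0.0968 -0.0119]
w3 red [288, 79, 20, 21, 184] [297.3  89.8] [ 0.5711 -0.0658] vac [ 0.0141 -0.0208]
w3 red [363, 257, 56, 68, 720] [390.7 290.3] [ 0.4734 -0.1821] vac [-0.1175  0.0551]
handle [ 0.58707525 -0.17584184] [-0.09151611 -0.05571787]
```

Request:
step_arm:
  steps:
    - {"xyz":[0.48,0.22,0],"turn":[0,0,0],"gripper":-1}
    - {"xyz":[0.48,0.22,0],"turn":[0,0,0],"gripper":-1}
    - {"xyz":[0.48,0.22,0],"turn":[0,0,0],"gripper":-1}
    - {"xyz":[0.48,0.22,0],"turn":[0,0,0],"gripper":-1}
    - {"xyz":[0.48,0.22,0],"turn":[0,0,0],"gripper":-1}
    - {"xyz":[0.48,0.22,0],"turn":[0,0,0],"gripper":-1}
    - {"xyz":[0.48,0.22,0],"turn":[0,0,0],"gripper":-1}
    - {"xyz":[0.48,0.22,0],"turn":[0,0,0],"gripper":-1}
    - {"xyz":[0,0,0.5],"turn":[0,0,0],"gripper":-1}
    - {"xyz":[0,0,0.5],"turn":[0,0,0],"gripper":-1}
    - {"xyz":[0,0,0.5],"turn":[0,0,0],"gripper":-1}
    - {"xyz":[0,0,0.35],"turn":[0,0,0],"gripper":-1}
    - {"xyz":[0,0,0],"turn":[0,0,0],"gripper":-1}
    - {"xyz":[0,0,0],"turn":[0,0,0],"gripper":-1}

```text
time_s: 10.8
position: [0.5778, 0.0185, 0.1055]
tool_rot: [[0.178, 0.984, -0.002], [0.984, -0.178, 0.0], [0.0, -0.002, -1.0]]
ft_force: [-0.0, 0.4, -0.5]
grip_width: 0.0002
```

```bash
python3 - <<'E'
from h import *
im,d,i=grab('wrist','w4'); s=env.observe(); print(s['time_s'],s['position'].round(4),s['ft_force'])
E
```

```text
10.85 [0.5783 0.0184 0.1065] [-0.19441323  0.05324236  0.26286869]
```

View pics/w4.png

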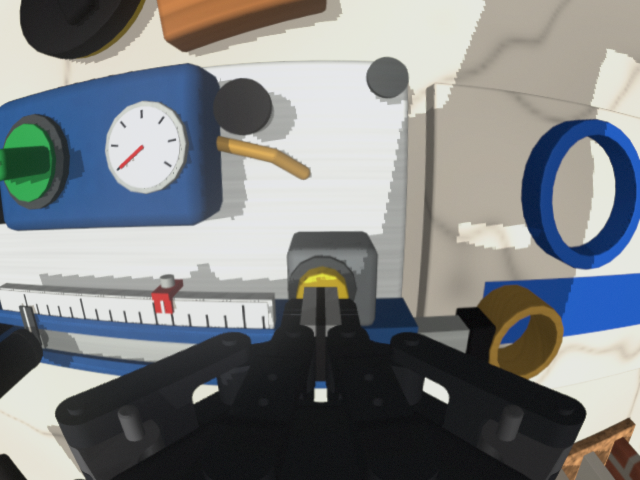

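The closed tips are centred over the yellow button at (322,285). Now I press.

Request:
step_arm:
  steps:
    - {"xyz":[0,0,0.1],"turn":[0,0,0],"gripper":-1}
    - {"xyz":[0,0,0.1],"turn":[0,0,0],"gripper":-1}
    - {"xyz":[0,0,0.1],"turn":[0,0,0],"gripper":-1}
    - {"xyz":[0,0,0.05],"turn":[0,0,0],"gripper":-1}
    - {"xyz":[0,0,0.03],"turn":[0,0,0],"gripper":-1}
    - {"xyz":[0,0,0],"turn":[0,0,0],"gripper":-1}
    - {"xyz":[0,0,0],"turn":[0,0,0],"gripper":-1}

```text
time_s: 11.43
position: [0.5783, 0.0185, 0.0912]
tool_rot: [[0.177, 0.984, 0.0], [0.984, -0.177, -0.0], [0.0, 0.0, -1.0]]
ft_force: [0.6, 0.5, 1.2]
grip_width: -0.0
```

Request:
step_arm:
  steps:
    - {"xyz":[0,0,0.05],"turn":[0,0,0],"gripper":-1}
    - {"xyz":[0,0,0.02],"turn":[0,0,0],"gripper":-1}
    - {"xyz":[0,0,0],"turn":[0,0,0],"gripper":-1}
    - {"xyz":[0,0,0],"turn":[0,0,0],"gripper":-1}
    - {"xyz":[0,0,0],"turn":[0,0,0],"gripper":-1}
    - {"xyz":[0,0,0],"turn":[0,0,0],"gripper":-1}

```text
time_s: 11.93
position: [0.5782, 0.0185, 0.0885]
tool_rot: [[0.177, 0.984, 0.0], [0.984, -0.177, -0.0], [0.0, 0.0, -1.0]]
ft_force: [-0.4, -0.8, 4.4]
grip_width: -0.0002
```

```bash
python3 - <<'E'
from h import *
im,d,i=grab('wrist','w5'); s=env.observe(); print(s['time_s'],s['position'].round(4),s['ft_force'])
a=np.load('pics/w4.npz')['im'];cv2.imwrite('pics/w45.png',np.vstack([a[270:390,0:300],im[270:390,0:300]])[:,:,::-1].repeat(2,0).repeat(2,1))
E
```

```text
11.9833 [0.5782 0.0185 0.0885] [ 0.02578189 -0.20792573  4.41852824]
```

View pics/w45.png

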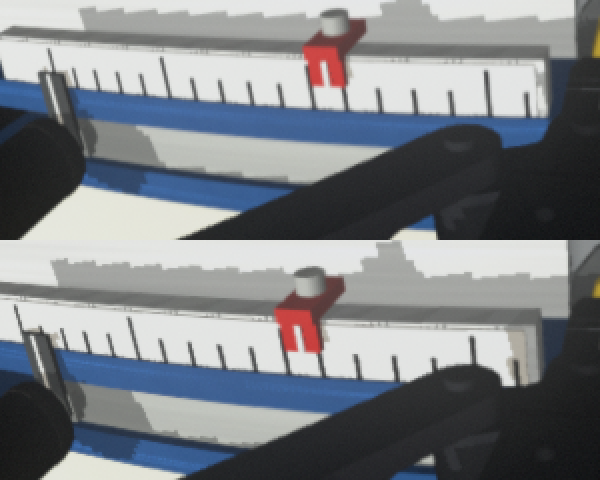

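Between the pictures the pointer moved from the zero tick to about the 10 mm tick, so the arm is free. The rider line sits at about 105 mm on the ticks, which agrees with the 106 mm I measured. Next is the handle.

Request:
step_arm:
  steps:
    - {"xyz":[0,0,-0.5],"turn":[0,0,0],"gripper":-1}
    - {"xyz":[0,0,-0.5],"turn":[0,0,0],"gripper":1}
    - {"xyz":[0,0,-0.5],"turn":[0,0,0],"gripper":1}
    - {"xyz":[0,0,-0.5],"turn":[0,0,0],"gripper":1}
    - {"xyz":[-0.45,0.106,0],"turn":[0,0,0],"gripper":1}
    - {"xyz":[-0.45,0.106,0],"turn":[0,0,0],"gripper":1}
    - {"xyz":[-0.45,0.106,0],"turn":[0,0,0],"gripper":1}
    - {"xyz":[-0.45,0.106,0],"turn":[0,0,0],"gripper":1}
    - {"xyz":[-0.45,0.106,0],"turn":[0,0,0],"gripper":1}
    - {"xyz":[-0.45,0.106,0],"turn":[0,0,0],"gripper":1}
    - {"xyz":[-0.45,0.106,0],"turn":[0,0,0],"gripper":1}
    - {"xyz":[-0.45,0.106,0],"turn":[0,0,0],"gripper":1}
    - {"xyz":[-0.45,0.106,0],"turn":[0,0,0],"gripper":1}
    - {"xyz":[-0.45,0.106,0],"turn":[0,0,0],"gripper":1}
    - {"xyz":[0,0,0],"turn":[0,0,0],"gripper":1}
    - {"xyz":[0,0,0],"turn":[0,0,0],"gripper":1}

```text
time_s: 13.32
position: [0.5876, -0.1665, 0.1675]
tool_rot: [[0.178, 0.984, -0.002], [0.984, -0.178, 0.001], [0.001, -0.002, -1.0]]
ft_force: [0.0, 1.1, 0.5]
grip_width: 0.0852
```

```bash
python3 - <<'E'
from h import *
im,d,i=grab('wrist','w6'); s=env.observe(); print(s['time_s'],s['position'].round(4),s['ft_force'],s['grip_width'])
E
```

```text
13.3667 [ 0.5877 -0.1657  0.1677] [0.10665089 0.16578169 0.55458642] 0.08569440157307612
```

View pics/w6.png

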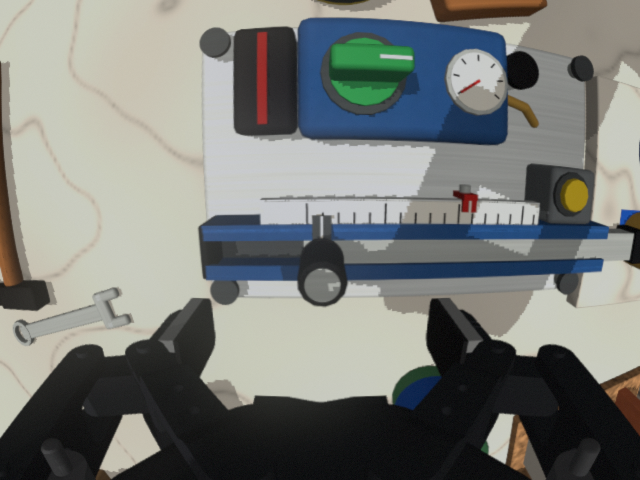

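The handle top is at (323,286), the pointer at (322,222), the rider line at about (469,200), and the key is at rest.

```bash
python3 - <<'E'
from h import *
s=env.observe(); Rt=s['tool_rot']; p0=s['position']
g=lambda u,v,h:(Rt.T@(onz('w6',u,v,h,True)-p0)).round(4)
print('handle',g(323,286,.118),'pointer',g(322,222,.064))
im=np.load('pics/w6.npz')['im'];m=cv2.inRange(cv2.cvtColor(im,cv2.COLOR_RGB2HSV),(0,150,80),(6,255,255))[150:240,440:500];ys,xs=np.nonzero(m)
print('rider px',xs.min()+440,xs.max()+440,ys.min()+150,ys.max()+150,'rider',g((xs.min()+xs.max())/2+440,204,.063), g(469,206,.063))
cv2.imwrite('pics/w6c.png',cv2.resize(cv2.imread('pics/w6.png')[175:245,280:500],None,fx=3.6,fy=3.6,interpolation=cv2.INTER_CUBIC))
E
```

```text
handle [-0.0006  0.0016  0.0497] pointer [-0.0009 -0.0198  0.1037]
rider px 462 477 194 211 rider [ 0.0954 -0.0323  0.1048] [ 0.0952 -0.031   0.1048]
```

View pics/w6c.png

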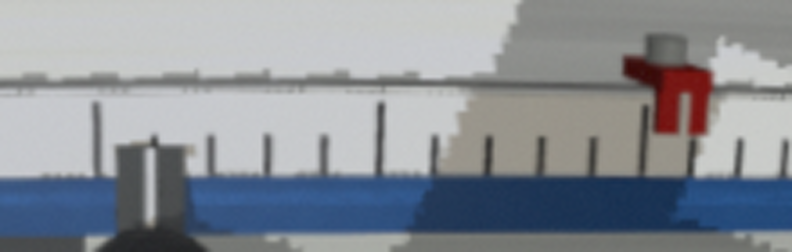

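Request:
step_arm:
  steps:
    - {"xyz":[0,0,0.4],"turn":[0,0,0],"gripper":1}
    - {"xyz":[0,0,0.4],"turn":[0,0,0],"gripper":1}
    - {"xyz":[0,0,0.4],"turn":[0,0,0],"gripper":1}
    - {"xyz":[0,0,0.4],"turn":[0,0,0],"gripper":1}
    - {"xyz":[0,0,0.1],"turn":[0,0,0],"gripper":1}
    - {"xyz":[0,0,0],"turn":[0,0,0],"gripper":1}
    - {"xyz":[0,0,0],"turn":[0,0,0],"gripper":-1}
    - {"xyz":[0,0,0],"turn":[0,0,0],"gripper":-1}
    - {"xyz":[0,0,0],"turn":[0,0,0],"gripper":-1}
    - {"xyz":[0,0,0],"turn":[0,0,0],"gripper":-1}
    - {"xyz":[0,0,0],"turn":[0,0,0],"gripper":-1}
    - {"xyz":[0,0,0],"turn":[0,0,0],"gripper":-1}
    - {"xyz":[0,0,0],"turn":[0,0,0],"gripper":-1}
    - {"xyz":[0,0,0],"turn":[0,0,0],"gripper":-1}
  squeeze: 40

```text
time_s: 14.53
position: [0.5882, -0.1662, 0.101]
tool_rot: [[0.177, 0.984, 0.001], [0.984, -0.177, -0.0], [-0.0, 0.001, -1.0]]
ft_force: [-2.0, 0.5, 4.9]
grip_width: 0.0251
```

The pointer stands at the 10 mm tick and the rider line at about 107–108 mm after parallax, so I draw out about 97 mm.

Request:
step_arm:
  steps:
    - {"xyz":[0.1,0,0],"turn":[0,0,0],"gripper":-1}
    - {"xyz":[0.2,0,0],"turn":[0,0,0],"gripper":-1}
    - {"xyz":[0.2,0,0],"turn":[0,0,0],"gripper":-1}
    - {"xyz":[0.2,0,0],"turn":[0,0,0],"gripper":-1}
    - {"xyz":[0.2,0,0],"turn":[0,0,0],"gripper":-1}
    - {"xyz":[0.2,0,0],"turn":[0,0,0],"gripper":-1}
    - {"xyz":[0.2,0,0],"turn":[0,0,0],"gripper":-1}
    - {"xyz":[0.2,0,0],"turn":[0,0,0],"gripper":-1}
    - {"xyz":[0.2,0,0],"turn":[0,0,0],"gripper":-1}
    - {"xyz":[0.2,0,0],"turn":[0,0,0],"gripper":-1}
    - {"xyz":[0.2,0,0],"turn":[0,0,0],"gripper":-1}
    - {"xyz":[0.2,0,0],"turn":[0,0,0],"gripper":-1}
    - {"xyz":[0.1,0,0],"turn":[0,0,0],"gripper":-1}
    - {"xyz":[0.02,0,0],"turn":[0,0,0],"gripper":-1}
    - {"xyz":[0,0,0],"turn":[0,0,0],"gripper":-1}
    - {"xyz":[0,0,0],"turn":[0,0,0],"gripper":-1}
    - {"xyz":[0,0,0],"turn":[0,0,0],"gripper":-1}

```text
time_s: 15.95
position: [0.6047, -0.0713, 0.101]
tool_rot: [[0.177, 0.984, -0.001], [0.984, -0.177, -0.001], [-0.001, -0.001, -1.0]]
ft_force: [-5.2, -2.2, 7.4]
grip_width: 0.0255
```

```bash
python3 - <<'E'
from h import *
im,d,i=grab('wrist','w7'); s=env.observe(); print(s['time_s'],s['position'].round(4),s['ft_force'],s['grip_width'])
cv2.imwrite('pics/w7c.png',cv2.resize(cv2.imread('pics/w7.png')[130:310,220:420],None,fx=3,fy=3,interpolation=cv2.INTER_CUBIC))
E
```

```text
16.0 [ 0.6047 -0.0713  0.101 ] [-5.25057613 -2.30746177  7.08989603] 0.024923795882388737
```

View pics/w7c.png

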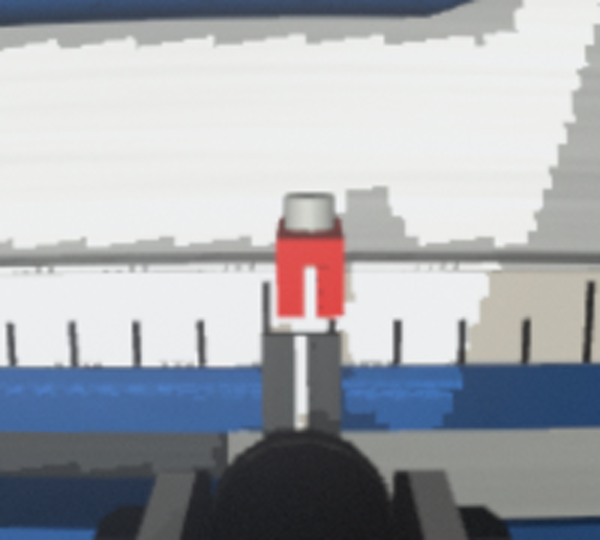

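The pointer line is at crop x 302 and the rider line at x 311, with 64 px per 10 mm. That leaves it about 1.4 mm short, so I nudge it.

Request:
step_arm:
  steps:
    - {"xyz":[0.035,0,0],"turn":[0,0,0],"gripper":-1}
    - {"xyz":[0,0,0],"turn":[0,0,0],"gripper":-1}
    - {"xyz":[0,0,0],"turn":[0,0,0],"gripper":-1}
    - {"xyz":[0,0,0],"turn":[0,0,0],"gripper":-1}
    - {"xyz":[0,0,0],"turn":[0,0,0],"gripper":-1}
    - {"xyz":[0,0,0],"turn":[0,0,0],"gripper":-1}

```text
time_s: 16.5
position: [0.6049, -0.0703, 0.1009]
tool_rot: [[0.177, 0.984, -0.001], [0.984, -0.177, -0.001], [-0.001, -0.001, -1.0]]
ft_force: [-5.0, -3.0, 7.3]
grip_width: 0.0251
```

```bash
python3 - <<'E'
from h import *
im,d,i=grab('wrist','w8'); s=env.observe(); print(s['time_s'],s['position'].round(4),s['ft_force'],s['grip_width'])
for v in (224,228,232,246,252,258,264):
    r=im[v,300:345].min(1).astype(int); w=np.where(r>150)[0]+300; print(v,w.tolist() if len(w)<20 else len(w))
E
```

```text
16.55 [ 0.6049 -0.0703  0.101 ] [-5.13337014 -3.44601722  7.44422382] 0.025220323238950515
224 25
228 24
232 24
246 20
252 [318, 319, 320, 321]
258 [318, 319, 320, 321, 322]
264 [318, 319, 320, 321, 322]
```

The pointer line is at px 320. The rider line should now be at about px 321.5, which puts the pointer about 0.7 mm off and inside the 4 mm limit. Handing in.

```bash
python3 -c "
from h import *
print(order.close_job()); s=env.observe(); print(s['time_s'],s['position'].round(4),s['grip_width'])"
```

```text
the job is handed in; nothing more can be done
None
the job is handed in; nothing more can be done
```

The job is handed in, with the gripper holding the black handle at the rider. No verdict was reported.

- **Key:** I turned it clockwise to about 55°, judged from the tool angle and a torque of about 0.1 N m. The gauge needle moved, and after release the picture showed the key back at rest.
- **Lock button:** I pressed it to about 4.4 N. The next picture showed the arm sprung out to the 10 mm tick.
- **Arm:** I gripped the handle at 40 N and drew it out to about 107 mm. The last viewed picture had the pointer 1.4 mm short of the rider's line, so I nudged it. I estimate it is now about 0.7 mm off, inside the 4 mm limit. I worked that out from the nudge and the pointer's pixels, because my pixel check on the rider's line did not resolve it.
- **Last readings:** The grip width was 25 mm on the 26 mm handle. The clock stood at about 16.6 s of the 54 s allowed.
- **Disagreements:** The first far view put the rider at 110 mm, against 105–107 mm from close by. I used the close views. The wrist also showed about 7 N upward and 5 N sideways while holding, well under the limits.
- **Other things:** I saw no shift of the rider or other items in the wrist pictures, but I did not measure them at the end.

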